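# Clamp a filter cube in the ratchet vise

## Task

Set the microscope's filter cube (the black block with the round windows) upright in the nest of the ratchet vise, lengthwise between the jaws, and let go of it. Then take the lever's handle and pump it in full strokes until you feel that the cube is clamped firmly against the fixed jaw: no further stroke once it is tight, as overtightening cracks the optics. Finish with the handle back at its rest stop and released, and leave the other things alone.

Things in the scene. Friction and masses are not known exactly. Their poses are not given: they have to be found in the camera images.
- vise: ratchet vise fixed on the bench, dark steel base 285 x 90 x 12 mm. Origin on the bench under its middle; x runs along it from the lever end (ratchet housing) to the fixed jaw, the way the toothed sliding jaw with its sprung pad advances; z up. The jaw's start is unknown: with the cube in, a gap of 9 to 27 mm is left, 2 to 4 strokes. All but the handle is below 72 mm
- anvil: fixed steel jaw at the vise's +x end, 20 x 60 x 40 mm, top 52 mm above the bench; origin at the foot of its pressing face, which looks along the vise's -x (vise x = 125 mm). Axes as the vise's
- seat (a point): place of the middle of the cube's underside when clamped: on the nest's flat floor, 18 mm above the bench, 28 mm from the fixed jaw's face. Axes as the vise's. Guide rails 5 mm high run along x on both sides, 46 mm apart. The pad starts 65 to 82 mm from the fixed jaw, so put the cube down 3 to 4 mm short of it (towards -x); the pad pushes it home
- pivot (a point): point on the lever's upright axis, level with the point handle (vise x = -65, y = +23 mm). The handle moves on a circle of radius 95 mm about it
- handle (a point): centre of the lever's handle, an upright round black rubber grip 20 mm across; its top is 26 mm above and the flat lever arm 32 mm below this point. It may turn in the fingers as it swings. Push needed here: 1 to 3 N in free strokes, some 7 to 12 N more just before the end stop in the stroke that makes the clamp tight; another one would take over 20 N and overtighten
- lever (a joint): lever angle: 0 at the rest stop, 0.56 rad at the stop that ends a stroke; grows as the handle goes to the vise's +x (counter-clockwise from above). Starts at 0 to 0.1, stays where left. A push beyond 0.52 (best to the stop) and a return below 0.06 advance the jaw one tooth, 8 mm (the first 2 to 11 mm); a push ending short lets it slip back
- cube_mid (a point): centre of the filter cube: black block 56 x 40 x 40 mm (x, y, z), a round 28 mm glass window flush in its top and in both long sides, 0.13 to 0.25 kg; the point is 20 mm above its underside. It stands upright on the bench left or right of the vise; its x is the long way and goes along the vise's x when clamped (either way round)
- turret: squat black block 70 x 55 x 22 mm with an aluminium ring (42 mm across, 26 mm tall) on top, not the filter cube; its place on the bench may be swapped with the cube's; to be left where it is. Origin at its underside middle
- objective: aluminium microscope objective standing nose up, 33 mm across, 48 mm tall; to be left where it is. Origin at its underside middle
- tipbox: grey box with a clear lid, 85 x 120 x 65 mm; to be left where it is. Origin at its underside middle
- dish: flat closed dish, 90 mm across, 14 mm tall; to be left where it is. Origin at its underside middle
- driver: screwdriver, 160 mm long, lying flat; to be left where it is. Origin at its underside
- beaker: glass beaker, 64 mm across, 75 mm tall; to be left where it is. Origin at its underside middle
- jar: small brown jar, 48 mm across, 60 mm tall; to be left where it is. Origin at its underside middle
There are look-alikes about, which are no part of the job. Leave any yellow look-alike of the part that bears cube_mid alone.

How it is judged:
On the way, in this order (a step that is already met when the one before it is completed fails the run):
1. the cube stands in the nest between the rails, lengthwise, not more than 20 mm short of the fixed jaw, and has been let go (y of cube_mid in the frame of seat between -0.006 and 0.006 m and z of cube_mid in the frame of seat between 0.015 and 0.025 m and x of cube_mid in the frame of seat between -0.02 and 0.004 m and angle between the x axis of cube_mid and the x axis of vise, either way round below 0.15 rad and contact force between the fingers and cube below 0.05 N), for 0.1 s.
2. the lever has been pushed through a first stroke (value of joint lever above 0.45 rad).
3. the lever has been brought back (value of joint lever below 0.08 rad).
4. further strokes have clamped the cube against the fixed jaw (contact force between cube and anvil above 20 N), for 0.2 s.
At the end, for the whole second after the job is handed in: the cube stands upright in the nest, lengthwise (within 0.08 rad), within 4 mm of its seat along the vise and 6 mm across, pressed on the fixed jaw with 20 to 75 N, at rest; the lever within 0.08 rad of its rest stop (y of cube_mid in the frame of seat between -0.006 and 0.006 m and z of cube_mid in the frame of seat between 0.015 and 0.025 m and x of cube_mid in the frame of seat between -0.004 and 0.004 m and angle between the x axis of cube_mid and the x axis of vise, either way round below 0.08 rad and angle between cube_mid's own z axis and vertical below 0.08 rad and contact force between cube and anvil between 20 and 75 N and value of joint lever below 0.08 rad and linear speed of cube below 0.01 m/s); the robot touches nothing.
It fails at once if the cube is overtightened (pressed on the fixed jaw with more than 90 N) (contact force between cube and anvil above 90 N).
It fails at once if one of the other loose things is shifted by more than 30 mm (distance of any of turret, objective, tipbox, dish, driver, beaker, jar from where it was at the start of the episode above 0.03 m).
It also fails if it takes over 61 s, if anything falls off the work surface, if the arm or the gripper's body presses on something with over 40 N, if the wrist force passes 120 N, or if a joint passes its speed limit or range.

## Robot

A 6-joint arm with a two-finger parallel gripper is mounted at the origin on the work surface. World frame = base frame: x ahead of the robot, y to its left, z up, the work surface at z = 0. Lengths are in m, angles in rad, forces in N, time in s.
With the tool pointing down it reaches from about 0.275 to 0.75 m from the base axis. Payload 10.2 kg.
Tool frame: the origin (TCP) lies at the very end of the fingers, on their centre line; the grasp point (between the pads) lies 19 mm behind it; z points along the fingers, y is the line along which they close (so a half turn about z gives the same grasp; the last joint's range is limited). The gripper opens to 85 mm and grips with 20 to 120 N. Pads are 22 mm wide; open, the fingers measure 114 mm over their backs; the gripper's body (76 mm by 85 mm) begins 54 mm behind the grasp point. The pads swing forward as they close: fully open they stand 13 mm farther back than shut.
Start: joints at [0.979, 0.313, 1.498, -0, 1.331, -0.223], TCP at [0.189, 0.49, 0.231] pointing down, gripper open.
Joint ranges: [-2.94, 2.94], [-0.97, 2.17], [0.19, 2.56], [-1.23, 4.37], [0.02, 3.11], [-2.88, 2.88]. Speed limits (rad/s): [2.39, 2.39, 3.01, 3.14, 3.14, 3.14].

## Interface

Orientations are given as [roll, pitch, yaw] about the fixed x, y, z axes, in that order (R = Rz(yaw) Ry(pitch) Rx(roll)).
In Python, from workcell import readout, vision, order, models gives the robot as it stands.
- The arm moves only by the tool jog_arm, never from a script. Its argument "targets" is a list of rows, each an object with "travel": the shift along the tool's x, y, z in units of 50 mm (1.0 is 50 mm), a list of three; "yaw": the turn about the tool's z in units of 8 degrees (1.0 is 8 degrees). In form: [{"travel": [tx, ty, tz], "yaw": yaw}, ...]. A call has 1 to 8 rows; each row is the pose to reach, as a shift and turn from the pose commanded when the call began, along the tool's axes at that moment; what a row does not reach only later rows make up. A row lasts 1/8 s, in which the tool goes at most 62.5 mm and 10.7 degrees, less where a joint would pass 70% of its speed; a pose out of reach is approached as far as the arm can. A call with a gripper value outside its range is refused whole. "jaw" is the closure in counts, from 0 (fully open) to 255 (shut), set as the call begins (left out, the last holds). The fingers move at their own pace and stop on an object; the grip force is fixed at half the most. Time passes only in rows, so rows that repeat a pose let the fingers close. It gives the time, the measured TCP pose, the force, the opening and the grip force at its end, in the units of the state.
- readout.get_obs(): the state, without advancing time (a new reading comes with each control period).
- vision.read_camera(name): name is "side" or "top" or "wrist"; returns (picture, depth): 480x640x3 uint8, red, green, blue; 480x640 float32, m along the optical axis (not along the pixel's ray), 0 where there is no reading.
- vision.get_calibration(name): a dict with "mtx" (3x3 intrinsics, pixels), "dist" ([k1, k2, p1, p2, k3] as OpenCV has them; the pictures are not rectified), "R" (3x3) and "t" (3): a world point X has camera coordinates R X + t. Camera axes: x right, y down, z forward; pixel columns grow to the right and rows downward; lengths in m; the calibration is good to about 2 mm. A picture is of the moment at which its call begins: read the wrist's pose just before it. get_calibration takes no time and is no camera call; for the wrist camera it gives the pose at the moment of the call.
- order.hand_in(): hands the job in; it is judged then, once.
Trained networks look in the newest picture that a camera, given by its name, has taken for a name from the list of things; names that differ only in an ending like _2 or _b are one class to them, and where a whole thing is asked for, a point or a joint stands for the part that bears it (a point fixed in the world has none). Each returns a list of dicts, best first, with "score" (0 to 1); they miss things now and then, are a little off and sometimes report something else, mostly with a low value. They report only what shows in the picture. A call takes as long as a camera call. They do not tell look-alikes from the thing itself.
- models.search_frame(camera, target): "at" ([x, y, z] in m, in world coordinates, good to about 4 mm: the middle of the surface that is visible of it).
- models.silhouettes(camera, target): "mask" (480x640 bool, what is visible of it).
- models.landmark_of(camera, target): "at" ([x, y, z] in m, in world coordinates, good to about 4 mm: a listed point, or the origin of a listed thing).
The state is a dict: "time": time; "joint_positions": joint angles; "joint_vel": joint speeds; "joint_efforts": joint torques, N m; "eef_pos": TCP position; "ee_rot": TCP orientation; "wrist_force": force on the tool from outside, world axes, zero at the start; "wrist_torque": the same for the moment, N m; "finger_gap": finger opening in m; "grip_force": force on a finger pad.
Only numpy, scipy, OpenCV 4.12 (cv2) and the standard library are available. Lean on these libraries where they do the work, as an engineer would, in place of code of your own. Each camera call takes 0.05 s, during which the arm holds its last target. There are 200 camera calls.

## Working session

There is one attempt and no reset: what is moved stays moved. The work goes in short steps, Python scripts to look and compute and a tool call to move; the robot and the scene stay as the last step left them, time stands still between calls to the robot, and variables do not carry over. Pictures are saved under pics/ and viewed, at most 10 in all, crops included, and the job is handed in when it is done.

Besides the shell and the picture viewer there is one more tool, called after "Request:" by a JSON object that holds its "op" and its "data", one argument or row to a line. jog_arm: Moves the arm, as the interface text tells. Its arguments: {"type":"object","properties":{"targets":{"type":"array"},"jaw":{"type":"number"}},"required":["targets"]}

```bash
mkdir -p pics; ls; cat > h.py <<'E'
import numpy as np, cv2
from workcell import readout, vision, order, models
def snap(c,n):
    im,d=vision.read_camera(c); cv2.imwrite(f'pics/{n}.png',im[:,:,::-1]); np.save(f'pics/{n}_d.npy',d); return im,d
def cloud(c,d,mask=None):
    k=vision.get_calibration(c); v,u=np.nonzero((d>0)&(mask if mask is not None else True))
    p=cv2.undistortPoints(np.c_[u,v].astype(float)[:,None],np.array(k['mtx']),np.array(k['dist']))[:,0]
    z=d[v,u][:,None]; X=np.c_[p*z,z]
    return (X-np.array(k['t']))@np.array(k['R']),np.c_[u,v]
E
python3 - <<'E'
from h import *
np.set_printoptions(precision=4,suppress=True)
snap('top','t0'); 
for n in ['cube_mid','handle','pivot','seat','anvil','vise','turret']:
    print('top',n,[(np.round(r['at'],4),round(r['score'],2)) for r in models.landmark_of('top',n)][:3])
snap('side','s0')
for n in ['cube_mid','handle','pivot','seat','anvil','vise','turret']:
    print('side',n,[(np.round(r['at'],4),round(r['score'],2)) for r in models.landmark_of('side',n)][:3])
print(readout.get_obs())
E
```

```text
pics
top cube_mid [(array([ 0.48  , -0.3594,  0.0202]), 0.85), (array([ 0.4616, -0.2608,  0.0195]), 0.84), (array([ 0.5814, -0.3275,  0.0193]), 0.58)]
top handle [(array([0.4789, 0.0302, 0.0942]), 0.83), (array([ 0.7501, -0.1992,  0.0045]), 0.48)]
top pivot [(array([0.5735, 0.0116, 0.094 ]), 0.84)]
top seat [(array([ 0.5541, -0.1488,  0.0171]), 0.66)]
top anvil [(array([ 0.5556, -0.1762,  0.0109]), 0.68), (array([0.5688, 0.0141, 0.0938]), 0.48)]
top vise [(array([ 0.547 , -0.0566, -0.0024]), 0.9), (array([ 0.5518, -0.1496,  0.0181]), 0.41)]
top turret [(array([0.4884, 0.3797, 0.0002]), 0.74), (array([ 0.7492, -0.1948,  0.0077]), 0.5), (array([0.4801, 0.0289, 0.0918]), 0.26)]
side cube_mid [(array([ 0.5801, -0.3256,  0.0217]), 0.93), (array([ 0.4631, -0.2601,  0.0216]), 0.82), (array([ 0.4798, -0.3547,  0.0162]), 0.57)]
side handle [(array([0.4805, 0.0281, 0.087 ]), 0.59)]
side pivot [(array([0.571 , 0.0117, 0.0897]), 0.79), (array([ 0.3446, -0.1278, -0.0007]), 0.72), (array([ 0.7535, -0.1958, -0.0053]), 0.42)]
side seat [(array([ 0.4807, -0.3553,  0.0143]), 0.71), (array([0.5708, 0.0157, 0.0895]), 0.67), (array([ 0.5525, -0.1522,  0.0214]), 0.59)]
side anvil [(array([ 0.5507, -0.1791,  0.0125]), 0.64)]
side vise [(array([ 0.5544, -0.0558,  0.    ]), 0.84), (array([ 0.3377,  0.2122, -0.0042]), 0.21)]
side turret [(array([0.4928, 0.3814, 0.0012]), 0.88)]
{'time': 0.8, 'joint_positions': array([ 0.9786,  0.3129,  1.4977, -0.    ,  1.331 , -0.2234]), 'joint_vel': array([-0.0015,  0.001 ,  0.0002, -0.0004, -0.0001, -0.0003]), 'joint_efforts': array([  0.0016, -41.2144, -25.9893,  -0.    ,   0.0005,  -0.    ]), 'eef_pos': array([0.1893, 0.4897, 0.2313]), 'ee_rot': array([3.1416, 0.    , 2.7728]), 'wrist_force': array([0.2415, 0.4846, 0.7063]), 'wrist_torque': array([ 0.03  , -0.0373,  0.0151]), 'grip_force': 0.0, 'finger_gap': 0.08542028434188562}
```

View pics/t0.png

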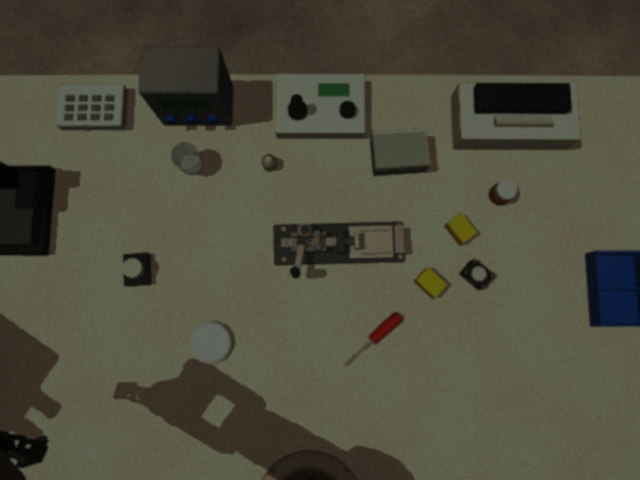

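View pics/s0.png

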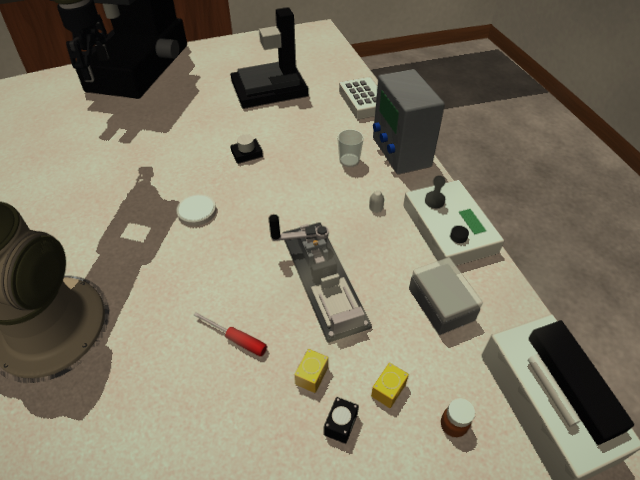

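The top view shows the black cube at (478,274), yellow look-alikes at (432,283) and (462,229), and the vise at (340,243) with its lever end on the left and handle at (295,271). The side view agrees, with the cube at (341,418) and the turret at (246,150).

```bash
cat >> h.py <<'E'
from scipy.spatial.transform import Rotation as Ro
np.set_printoptions(precision=4,suppress=True)
def go(p,yaw=None,o=None):
    "shift in tool units (50mm, 8deg) from the present pose to world p, yaw"
    o=o or readout.get_obs(); R=Ro.from_euler('xyz',o['ee_rot']).as_matrix()
    y0=o['ee_rot'][2]; dy=0 if yaw is None else -(yaw-y0)  # tool z is down
    return np.round(R.T@(np.array(p)-o['eef_pos'])/.05,3), np.round(np.degrees(dy)/8,3)
E
python3 - <<'E'
from h import *
o=readout.get_obs(); k=vision.get_calibration('wrist'); R=np.array(k['R']);t=np.array(k['t'])
T=Ro.from_euler('xyz',o['ee_rot']).as_matrix()
print('cam in tool',T.T@(-R.T@t-o['eef_pos']),'axis',T.T@R[2],'mtx',np.array(k['mtx']).ravel())
print(go([.47,-.25,.33],1.5708))
E
```

```text
cam in tool [ 0.0821 -0.0007 -0.1426] axis [-0.3167 -0.      0.9485] mtx [429.6004   0.     331.572    0.     429.6004 241.1202   0.       0.
   1.    ]
(array([-10.57 , -11.775,  -1.974]), np.float64(8.609))
```

```bash
python3 -c "
from h import *
print(go([.52,-.2,.30],1.5708))"
```

```text
(array([-11.142, -10.482,  -1.374]), np.float64(8.609))
```

Request:
{"op": "jog_arm", "data": {
  "targets": [
    {"travel": [-11.14, -10.48, -1.37], "yaw": 8.609},
    {"travel": [-11.14, -10.48, -1.37], "yaw": 8.609},
    {"travel": [-11.14, -10.48, -1.37], "yaw": 8.609},
    {"travel": [-11.14, -10.48, -1.37], "yaw": 8.609},
    {"travel": [-11.14, -10.48, -1.37], "yaw": 8.609},
    {"travel": [-11.14, -10.48, -1.37], "yaw": 8.609},
    {"travel": [-11.14, -10.48, -1.37], "yaw": 8.609},
    {"travel": [-11.14, -10.48, -1.37], "yaw": 8.609}
  ]
}}

```text
time: 1.8
eef_pos: [0.4051, 0.0386, 0.2764]
ee_rot: [3.141, 0.0, 1.57]
wrist_force: [0.8, 1.6, 0.6]
finger_gap: 0.0856
grip_force: 0.0
```

```bash
python3 -c "
from h import *
print(go([.52,-.2,.30],1.5708))"
```

```text
(array([-4.769,  2.304, -0.47 ]), np.float64(-0.009))
```

Request:
{"op": "jog_arm", "data": {
  "targets": [
    {"travel": [-4.7, 2.25, -0.47], "yaw": 0},
    {"travel": [-4.7, 2.25, -0.47], "yaw": 0},
    {"travel": [-4.7, 2.25, -0.47], "yaw": 0},
    {"travel": [-4.7, 2.25, -0.47], "yaw": 0},
    {"travel": [-4.7, 2.25, -0.47], "yaw": 0},
    {"travel": [-4.7, 2.25, -0.47], "yaw": 0},
    {"travel": [-4.7, 2.25, -0.47], "yaw": 0}
  ]
}}

```text
time: 2.68
eef_pos: [0.5168, -0.193, 0.2997]
ee_rot: [3.141, -0.0, 1.572]
wrist_force: [0.0, 0.6, 0.1]
finger_gap: 0.0855
grip_force: 0.0
```

```bash
python3 - <<'E'
from h import *
im,d=snap('wrist','w0'); o=readout.get_obs(); print(o['time'],o['eef_pos'],o['ee_rot'],o['joint_positions'])
np.savez('pics/w0k',**{k:np.array(v) for k,v in vision.get_calibration('wrist').items()})
X,uv=cloud('wrist',d)
for n in ['cube_mid','seat','anvil','pivot','handle','vise']:
    print(n,[(np.round(r['at'],4),round(r['score'],2)) for r in models.landmark_of('wrist',n)][:3])
for m in models.silhouettes('wrist','cube_mid')[:4]:
    mk=m['mask']; P,q=cloud('wrist',d,mk); col=im[q[:,1],q[:,0]].astype(float)
    top=P[np.abs(P[:,2]-.04)<.005]
    r=cv2.minAreaRect((top[:,:2]*1000).astype(np.float32)); print('cube?',m['score'],np.median(col,0),len(top),np.median(top[:,2]),r,cv2.boxPoints(r).ravel())
# vise: fixed jaw top (52mm) and base top (12mm)
B=(X[:,0]>.45)&(X[:,0]<.65)&(X[:,1]>-.24)&(X[:,1]<.12)
P=X[B]; print(np.c_[np.histogram(P[:,2],np.arange(-.01,.13,.004))[0],np.arange(-.01,.13,.004)[:-1]])
J=P[(P[:,2]>.047)&(P[:,2]<.057)&(P[:,1]<-.15)]
print('jaw',len(J),np.median(J[:,2]),cv2.minAreaRect((J[:,:2]*1000).astype(np.float32)))
E
```

```text
2.725 [ 0.5168 -0.193   0.2998] [3.1412 0.0001 1.5723] [-0.5698  0.3353  1.2901  0.0001  1.5159 -0.5713]
cube_mid [(array([ 0.4597, -0.2587,  0.0202]), 0.98), (array([ 0.5786, -0.323 ,  0.023 ]), 0.62), (array([ 0.4805, -0.3595,  0.0195]), 0.6)]
seat [(array([ 0.5501, -0.1492,  0.0176]), 0.61)]
anvil [(array([ 0.5528, -0.1778,  0.0093]), 0.78)]
pivot []
handle [(array([ 0.6564, -0.4209,  0.003 ]), 0.57)]
vise [(array([ 0.5503, -0.0537, -0.001 ]), 0.77)]
cube? 0.83 [166. 156.  35.] 1826 0.03971850229958218 ((579.1555786132812, -327.2171630859375), (55.82305145263672, 40.967041015625), 36.38604736328125) [ 544.5344 -327.2849  568.837  -360.265   613.7767 -327.1494  589.4741
 -294.1694]
cube? 0.78 [45. 43. 36.] 1758 0.0398282700751065 ((479.2762756347656, -357.9884338378906), (57.24374008178711, 40.123199462890625), 49.121482849121094) [ 445.3759 -366.4999  475.713  -392.7589  513.1766 -349.4769  482.8395
 -323.218 ]
cube? 0.64 [173. 168.  40.] 2104 0.04006218872024382 ((461.3531799316406, -259.03985595703125), (55.850433349609375, 40.401920318603516), 46.45888900756836) [ 427.4729 -265
[... 276 characters left out ...]
[  122.        0.026]
 [  161.        0.03 ]
 [  771.        0.034]
 [  445.        0.038]
 [  348.        0.042]
 [  501.        0.046]
 [ 2707.        0.05 ]
 [   17.        0.054]
 [    0.        0.058]
 [    0.        0.062]
 [    0.        0.066]
 [    0.        0.07 ]
 [    0.        0.074]
 [    0.        0.078]
 [    0.        0.082]
 [    0.        0.086]
 [    0.        0.09 ]
 [    0.        0.094]
 [    0.        0.098]
 [    0.        0.102]
 [    0.        0.106]
 [    0.        0.11 ]
 [    0.        0.114]
 [    0.        0.118]
 [    0.        0.122]]
jaw 1417 0.052003620891139725 ((552.37890625, -189.02993774414062), (59.5765266418457, 20.44974136352539), 2.086927890777588)
```

View pics/w0.png

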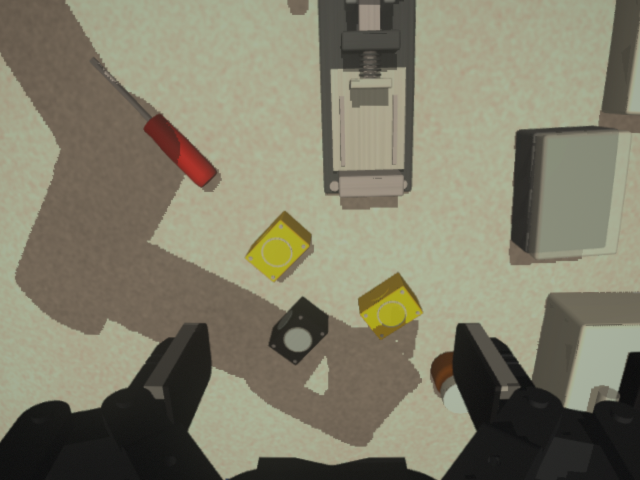

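The wrist view shows the black cube at (298,332), yellow cubes at (280,246) and (391,305), and the fixed jaw at (370,185). The cube's top measures 57x40 mm at z = 0.040, which matches.

```bash
python3 - <<'E'
from h import *
d=np.load('pics/w0_d.npy'); X,uv=cloud('wrist',d)
P=X[(np.abs(X[:,2]-.012)<.004)&(X[:,0]>.48)&(X[:,0]<.62)&(X[:,1]>-.19)&(X[:,1]<.03)]
ys=np.arange(-.16,.0,.006); E=[]
for y in ys:
    s=P[np.abs(P[:,1]-y)<.003]; E.append((y,s[:,0].min(),s[:,0].max()))
E=np.array(E); a=np.polyfit(E[:,0],E[:,1],1); b=np.polyfit(E[:,0],E[:,2],1); print('dx/dy edges',a,b, np.median(E[:,2]-E[:,1]), np.polyval((a+b)/2,[-.15,-.179]))
J=X[(np.abs(X[:,2]-.052)<.004)&(X[:,0]>.5)&(X[:,0]<.6)&(X[:,1]>-.21)&(X[:,1]<-.165)]
xs=np.arange(.528,.578,.004); f=[J[np.abs(J[:,0]-x)<.002][:,1].max() for x in xs]; g=[J[np.abs(J[:,0]-x)<.002][:,1].min() for x in xs]
print('face',np.polyfit(xs,f,1),np.polyval(np.polyfit(xs,f,1),.552),np.polyfit(xs,g,1))
print(go([.4793,-.358,.10],np.radians(49.1)))
E
```

```text
Traceback (most recent call last):
ValueError: zero-size array to reduction operation minimum which has no identity
```

```bash
python3 - <<'E'
from h import *
d=np.load('pics/w0_d.npy'); X,uv=cloud('wrist',d)
P=X[(np.abs(X[:,2]-.012)<.004)&(X[:,0]>.48)&(X[:,0]<.62)&(X[:,1]>-.19)&(X[:,1]<.03)]
E=[]
for y in np.arange(-.19,.03,.006):
    s=P[np.abs(P[:,1]-y)<.003]
    if len(s)>20: E.append((y,s[:,0].min(),s[:,0].max()))
E=np.array(E); E=E[abs(E[:,2]-E[:,1]-.09)<.004]; a=np.polyfit(E[:,0],E[:,1],1); b=np.polyfit(E[:,0],E[:,2],1); print(len(E),E[:,0].min(),E[:,0].max(),'dx/dy edges',a,b, np.polyval((a+b)/2,[-.15,-.179]))
J=X[(np.abs(X[:,2]-.052)<.004)&(X[:,0]>.5)&(X[:,0]<.6)&(X[:,1]>-.21)&(X[:,1]<-.165)]
xs=np.arange(.53,.576,.004); f=[J[np.abs(J[:,0]-x)<.002][:,1].max() for x in xs]; g=[J[np.abs(J[:,0]-x)<.002][:,1].min() for x in xs]
print('face',np.polyfit(xs,f,1),np.polyval(np.polyfit(xs,f,1),.552),np.polyfit(xs,g,1))
print(go([.4793,-.358,.10],np.radians(49.1)))
E
```

```text
28 -0.19 -0.02799999999999986 dx/dy edges [-0.0289  0.5023] [-0.0271  0.5919] [0.5513 0.5521]
face [ 0.0337 -0.1988] -0.18019229211911994 [ 0.029  -0.2159]
(array([-3.277, -0.756,  3.991]), np.float64(5.114))
```

Request:
{"op": "jog_arm", "data": {
  "targets": [
    {"travel": [-3.28, -0.756, 3.3], "yaw": 5.11},
    {"travel": [-3.28, -0.756, 3.3], "yaw": 5.11},
    {"travel": [-3.28, -0.756, 3.99], "yaw": 5.11},
    {"travel": [-3.28, -0.756, 3.99], "yaw": 5.11},
    {"travel": [-3.28, -0.756, 3.99], "yaw": 5.11},
    {"travel": [-3.28, -0.756, 3.99], "yaw": 5.11}
  ]
}}

```text
time: 3.82
eef_pos: [0.4796, -0.3583, 0.1005]
ee_rot: [3.141, -0.0, 0.859]
wrist_force: [1.0, 0.3, -0.3]
finger_gap: 0.0858
grip_force: 0.0
```

```bash
python3 -c "
from h import *
print(go([.4793,-.358,.010],np.radians(49.1)))"
```

```text
(array([ 0.   , -0.008,  1.81 ]), np.float64(0.015))
```

Request:
{"op": "jog_arm", "data": {
  "targets": [
    {"travel": [0, 0, 1.0], "yaw": 0},
    {"travel": [0, 0, 1.6], "yaw": 0},
    {"travel": [0, 0, 1.81], "yaw": 0},
    {"travel": [0, 0, 1.81], "yaw": 0},
    {"travel": [0, 0, 1.81], "yaw": 0}
  ]
}}

```text
time: 4.45
eef_pos: [0.4802, -0.3589, 0.0114]
ee_rot: [3.138, 0.0, 0.858]
wrist_force: [-0.1, 0.1, 0.1]
finger_gap: 0.0855
grip_force: 0.0
```

Request:
{"op": "jog_arm", "data": {
  "targets": [
    {"travel": [0, 0, 0], "yaw": 0},
    {"travel": [0, 0, 0], "yaw": 0},
    {"travel": [0, 0, 0], "yaw": 0},
    {"travel": [0, 0, 0], "yaw": 0},
    {"travel": [0, 0, 0], "yaw": 0},
    {"travel": [0, 0, 0], "yaw": 0}
  ],
  "jaw": 255
}}

```text
time: 5.2
eef_pos: [0.4795, -0.3587, 0.0099]
ee_rot: [3.141, 0.0, 0.857]
wrist_force: [0.5, 0.5, 5.6]
finger_gap: 0.0392
grip_force: 61.9
```

Request:
{"op": "jog_arm", "data": {
  "targets": [
    {"travel": [0, 0, -0.9], "yaw": 0},
    {"travel": [0, 0, -2.0], "yaw": 0},
    {"travel": [0, 0, -2.2], "yaw": 0}
  ]
}}

```text
time: 5.58
eef_pos: [0.4802, -0.3593, 0.1226]
ee_rot: [3.136, 0.001, 0.857]
wrist_force: [-0.1, 0.2, -1.3]
finger_gap: 0.0389
grip_force: 61.5
```

```bash
python3 -c "
from h import *
o=readout.get_obs();print(o['wrist_force'],o['finger_gap'],o['eef_pos'],go([.551,-.148,.12],1.600))"
```

```text
[-0.0635  0.1683 -1.2753] 0.038880511194933125 [ 0.4802 -0.3593  0.1226] (array([ 4.122, -1.694,  0.04 ]), np.float64(-5.319))
```

Request:
{"op": "jog_arm", "data": {
  "targets": [
    {"travel": [1, -0.42, 0.04], "yaw": -1.33},
    {"travel": [2, -0.85, 0.04], "yaw": -2.66},
    {"travel": [3, -1.25, 0.04], "yaw": -4},
    {"travel": [4.12, -1.694, 0.04], "yaw": -5.32},
    {"travel": [4.12, -1.694, 0.04], "yaw": -5.32},
    {"travel": [4.12, -1.694, 0.04], "yaw": -5.32},
    {"travel": [4.12, -1.694, 0.04], "yaw": -5.32}
  ]
}}

```text
time: 6.45
eef_pos: [0.5496, -0.1482, 0.1168]
ee_rot: [-3.141, -0.0, 1.598]
wrist_force: [0.0, -1.3, -0.7]
finger_gap: 0.0395
grip_force: 61.3
```

```bash
python3 - <<'E'
from h import *
im,d=snap('wrist','w1'); o=readout.get_obs(); print(o['eef_pos'],o['ee_rot'],o['wrist_force'],go([.551,-.148,.030],1.600))
X,uv=cloud('wrist',d)
m=(np.abs(X[:,2]-.052)<.003)&(abs(X[:,0]-.55)<.05)&(X[:,1]<-.165)&(X[:,1]>-.21)
if m.sum()>50: print('jaw',cv2.minAreaRect((X[m][:,:2]*1000).astype(np.float32)))
z0=o['eef_pos'][2]+.030
T=X[(np.abs(X[:,2]-z0)<.005)&(abs(X[:,0]-.55)<.06)&(abs(X[:,1]+.148)<.05)]; c=uv[(np.abs(X[:,2]-z0)<.005)&(abs(X[:,0]-.55)<.06)&(abs(X[:,1]+.148)<.05)]
print('cubetop',len(T),T.min(0),T.max(0),cv2.minAreaRect((T[:,:2]*1000).astype(np.float32)))
E
```

```text
[ 0.5497 -0.1482  0.117 ] [-3.141  -0.0002  1.5979] [ 0.9399 -0.7318 -2.0783] (array([0.003, 0.028, 1.74 ]), np.float64(-0.015))
cubetop 21432 [ 0.5154 -0.1757  0.142 ] [ 0.582  -0.1183  0.152 ] ((548.806884765625, -147.13088989257812), (66.60221862792969, 57.008056640625), 0.9361131191253662)
```

View pics/w1.png

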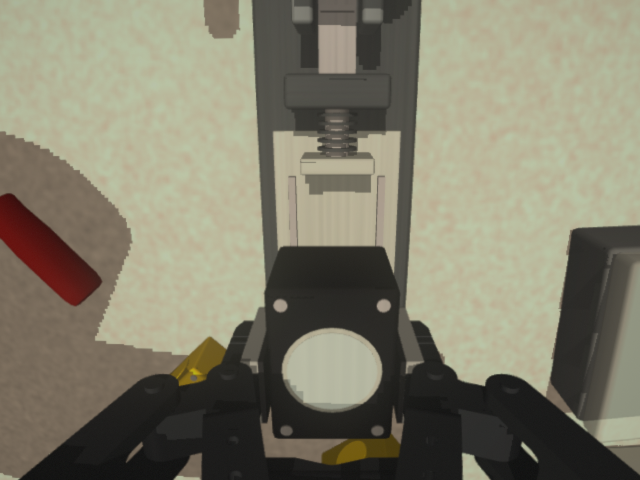

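Wrist view: the cube is square in the fingers with its top at (332,345). The rails are at columns 292 and 381 and the sprung pad is at (337,163). I'll check the vise centreline once more before lowering.

```bash
python3 - <<'E'
from h import *
d=np.load('pics/w1_d.npy'); X,uv=cloud('wrist',d)
for z,w,lab in [(.012,.09,'base'),(.018,None,'floor'),(.023,None,'rails')]:
    P=X[(np.abs(X[:,2]-z)<.0025)&(abs(X[:,0]-.55)<.06)&(X[:,1]>-.12)]
    for y in np.arange(-.11,.0,.012):
        s=P[np.abs(P[:,1]-y)<.003]
        if len(s)>20: print(lab,round(y,3),len(s),s[:,0].min().round(4),s[:,0].max().round(4),((s[:,0].min()+s[:,0].max())/2).round(4))
P=X[(X[:,2]>.024)&(X[:,2]<.06)&(abs(X[:,0]-.55)<.03)&(X[:,1]<-.07)&(X[:,1]>-.13)]; print('pad face y',np.percentile(P[:,1],[0,1,5]),P[:,2].max())
E
```

```text
base -0.11 298 0.5053 0.5949 0.5501
base -0.098 305 0.5049 0.595 0.55
base -0.086 485 0.5051 0.5941 0.5496
base -0.074 1220 0.5047 0.5939 0.5493
base -0.062 628 0.5041 0.5938 0.5489
base -0.05 1482 0.5036 0.5937 0.5486
base -0.038 1497 0.5038 0.5929 0.5483
base -0.026 954 0.5029 0.5926 0.5477
base -0.014 126 0.5375 0.592 0.5647
floor -0.11 1046 0.5149 0.5853 0.5501
floor -0.098 614 0.5146 0.5851 0.5498
floor -0.086 904 0.5147 0.585 0.5499
rails -0.11 131 0.5234 0.5773 0.5504
pad face y [-0.1295 -0.1182 -0.1015] 0.05447799802440935
```

Request:
{"op": "jog_arm", "data": {
  "targets": [
    {"travel": [0, 0.036, 0], "yaw": 0},
    {"travel": [0, 0.036, 0.5], "yaw": 0},
    {"travel": [0, 0.036, 1.0], "yaw": 0},
    {"travel": [0, 0.036, 1.4], "yaw": 0},
    {"travel": [0, 0.036, 1.6], "yaw": 0},
    {"travel": [0, 0.036, 1.7], "yaw": 0},
    {"travel": [0, 0.036, 1.74], "yaw": 0},
    {"travel": [0, 0.036, 1.74], "yaw": 0}
  ]
}}

```text
time: 7.5
eef_pos: [0.5521, -0.1473, 0.0309]
ee_rot: [3.141, 0.0, 1.6]
wrist_force: [0.5, -0.9, -0.8]
finger_gap: 0.0391
grip_force: 61.4
```

```bash
python3 -c "
from h import *
o=readout.get_obs();print(o['wrist_force'],o['wrist_torque'],o['eef_pos'],go([.5515,-.148,.028],1.600))"
```

```text
[ 0.4516 -0.891  -0.7808] [-0.007   0.0174 -0.003 ] [ 0.5521 -0.1473  0.0309] (array([-0.014, -0.013,  0.057]), np.float64(0.0))
```

Request:
{"op": "jog_arm", "data": {
  "targets": [
    {"travel": [-0.014, -0.01, 0.03], "yaw": 0},
    {"travel": [-0.014, -0.01, 0.055], "yaw": 0},
    {"travel": [-0.014, -0.01, 0.055], "yaw": 0}
  ]
}}

```text
time: 7.88
eef_pos: [0.5515, -0.1479, 0.0279]
ee_rot: [3.141, 0.0, 1.6]
wrist_force: [-0.8, -0.0, 0.9]
finger_gap: 0.0394
grip_force: 61.5
```

Request:
{"op": "jog_arm", "data": {
  "targets": [
    {"travel": [0, 0, 0], "yaw": 0},
    {"travel": [0, 0, 0], "yaw": 0},
    {"travel": [0, 0, 0], "yaw": 0},
    {"travel": [0, 0, 0], "yaw": 0}
  ],
  "jaw": 40
}}

```text
time: 8.38
eef_pos: [0.5514, -0.1479, 0.0277]
ee_rot: [3.142, 0.0, 1.6]
wrist_force: [0.2, 0.2, -0.1]
finger_gap: 0.0719
grip_force: 0.0
```

Request:
{"op": "jog_arm", "data": {
  "targets": [
    {"travel": [0, 0, -1.0], "yaw": 0},
    {"travel": [0, 0, -2.2], "yaw": 0},
    {"travel": [0.9, -0.3, -3.4], "yaw": 0},
    {"travel": [2, -0.6, -4.4], "yaw": 0},
    {"travel": [2, -0.6, -4.6], "yaw": 0},
    {"travel": [2, -0.6, -4.6], "yaw": 0}
  ],
  "jaw": 0
}}

```text
time: 9.12
eef_pos: [0.5189, -0.0479, 0.2598]
ee_rot: [3.137, 0.002, 1.602]
wrist_force: [0.3, -0.0, -0.4]
finger_gap: 0.0855
grip_force: 0.0
```

```bash
python3 - <<'E'
from h import *
im,d=snap('wrist','w2'); o=readout.get_obs(); print(o['time'],o['eef_pos'],o['ee_rot'])
X,uv=cloud('wrist',d)
for n in ['cube_mid','handle','pivot','lever']:
    print(n,[(np.round(r['at'],4),round(r['score'],2)) for r in models.landmark_of('wrist',n)][:3])
T=X[(np.abs(X[:,2]-.058)<.003)&(abs(X[:,0]-.55)<.04)&(abs(X[:,1]+.148)<.045)]
print('cube',len(T),T.mean(0),cv2.minAreaRect((T[:,:2]*1000).astype(np.float32)))
H=X[(np.abs(X[:,2]-.1195)<.006)&(abs(X[:,0]-.48)<.05)&(abs(X[:,1]-.03)<.06)]
print('handle top',len(H),np.median(H[:,2]) if len(H) else 0, cv2.minEnclosingCircle((H[:,:2]*1000).astype(np.float32)) if len(H) else 0)
E
```

```text
9.175 [ 0.5186 -0.0486  0.2579] [3.1405 0.0006 1.6009]
cube_mid [(array([ 0.5529, -0.1472,  0.0361]), 0.81), (array([ 0.5824, -0.325 ,  0.0229]), 0.62), (array([ 0.4608, -0.2599,  0.017 ]), 0.57)]
handle [(array([0.477 , 0.0338, 0.0897]), 0.78)]
pivot [(array([0.5719, 0.0115, 0.0942]), 0.76)]Traceback (most recent call last):
  File "<stdin>", line 5, in <module>
ValueError: it knows: anvil, beaker, cube_mid, dish, driver, handle, jar, objective, pivot, seat, tipbox, turret, vise
```

View pics/w2.png

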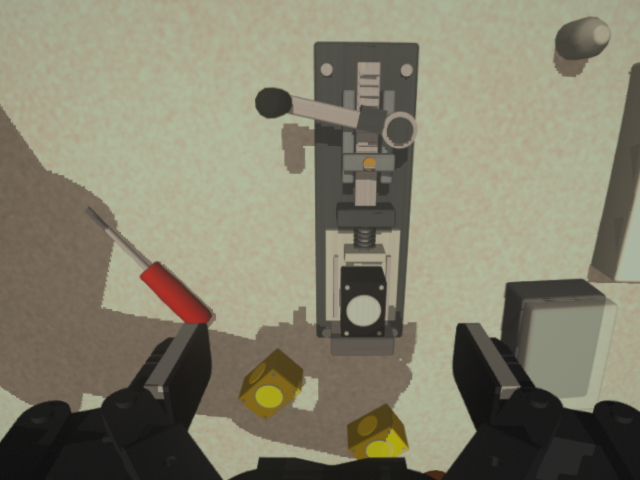

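```bash
python3 - <<'E'
from h import *
d=np.load('pics/w2_d.npy'); X,uv=cloud('wrist',d)
T=X[(np.abs(X[:,2]-.058)<.003)&(abs(X[:,0]-.55)<.04)&(abs(X[:,1]+.148)<.045)]
print('cube',len(T),T.mean(0),cv2.minAreaRect((T[:,:2]*1000).astype(np.float32)))
for lo,hi in [(.112,.124),(.075,.124)]:
  H=X[(X[:,2]>lo)&(X[:,2]<hi)&(abs(X[:,0]-.48)<.03)&(abs(X[:,1]-.03)<.05)]
  print('handle',len(H),H.mean(0),H.min(0),H.max(0),cv2.minEnclosingCircle((H[:,:2]*1000).astype(np.float32)))
v=np.array([.029,-.9996]);v/=np.linalg.norm(v); w=np.array([-v[1],v[0]]); a=np.array([.552,-.1795]); piv=a-.190*v+.023*w
print('pivot',piv)
E
```

```text
cube 250 [ 0.547  -0.1442  0.0553] ((548.5849609375, -145.9416961669922), (35.87999725341797, 50.76024627685547), 2.1708104610443115)
handle 620 [0.4753 0.0286 0.1141] [0.4657 0.0189 0.112 ] [0.4843 0.0375 0.117 ] ((475.1382751464844, 28.57670021057129), 9.780623435974121)
handle 892 [0.4765 0.0288 0.1107] [0.4654 0.0188 0.0755] [0.4849 0.0387 0.117 ] ((475.3371887207031, 28.63517189025879), 10.201252937316895)
pivot [0.5695 0.0111]
```

```bash
python3 - <<'E'
from h import *
d=np.load('pics/w2_d.npy'); X,uv=cloud('wrist',d)
T=X[(X[:,2]>.050)&(X[:,2]<.062)&(abs(X[:,0]-.55)<.04)&(X[:,1]<-.112)&(X[:,1]>-.178)]
print('cube',len(T),np.median(T,0),cv2.minAreaRect((T[:,:2]*1000).astype(np.float32)))
B=X[(abs(X[:,0]-.45)<.04)&(abs(X[:,1]+.05)<.04)]; print('bench',np.median(B[:,2]))
J=X[(X[:,2]>.046)&(X[:,2]<.0535)&(abs(X[:,0]-.55)<.04)&(X[:,1]<-.178)&(X[:,1]>-.21)]; print('jaw',np.median(J,0),cv2.minAreaRect((J[:,:2]*1000).astype(np.float32)))
p=np.array([.5697,.0111]); h=np.array([.4755,.0288]); print('radius',np.linalg.norm(h-p),'angle in vise deg',np.degrees(np.arctan2(*(h-p)[::-1]))+88.34)
print(go([.4755,.0288,.2],np.radians(0)),readout.get_obs()['time'])
E
```

```text
cube 2483 [ 0.5479 -0.1459  0.054 ] ((548.1476440429688, -147.41111755371094), (40.185482025146484, 55.58420181274414), 1.1770039796829224)
bench 0.3154342258341922
jaw [ 0.5495 -0.1888  0.0477] ((550.0850830078125, -189.49806213378906), (59.78112030029297, 20.678056716918945), 1.932873010635376)
radius 0.09584847416625891 angle in vise deg 257.6983121236953
(array([ 1.586, -0.807,  1.126]), np.float64(11.453)) 9.325
```

The view shows the cube standing in the nest at (362,300), the pad at (364,252) and the handle at (272,102). The depth here was about 4 mm off because the arm was still settling; with that removed, the cube is at about (0.550, -0.147). I'll move over the handle with tool x pointing at the pivot.

```bash
python3 - <<'E'
from h import *
print(readout.get_obs()['eef_pos'],go([.4775,.029,.19],-.192))
E
```

```text
[ 0.5182 -0.0494  0.2562] (array([ 1.589, -0.767,  1.326]), np.float64(12.829))
```

Request:
{"op": "jog_arm", "data": {
  "targets": [
    {"travel": [0.5, -0.25, 0], "yaw": 1.3},
    {"travel": [1, -0.5, 0], "yaw": 2.6},
    {"travel": [1.589, -0.767, 0.4], "yaw": 3.9},
    {"travel": [1.589, -0.767, 0.8], "yaw": 5.2},
    {"travel": [1.589, -0.767, 1.32], "yaw": 6.5},
    {"travel": [1.589, -0.767, 1.32], "yaw": 7.8},
    {"travel": [1.589, -0.767, 1.32], "yaw": 9.1},
    {"travel": [1.589, -0.767, 1.32], "yaw": 10.4}
  ]
}}

```text
time: 10.32
eef_pos: [0.4776, 0.0289, 0.1905]
ee_rot: [-3.141, 0.002, 0.141]
wrist_force: [-0.2, 0.3, -0.4]
finger_gap: 0.0854
grip_force: 0.0
```

Request:
{"op": "jog_arm", "data": {
  "targets": [
    {"travel": [0, 0, 0], "yaw": 1.3},
    {"travel": [0, 0, 0], "yaw": 2.43},
    {"travel": [0, 0, 0], "yaw": 2.43},
    {"travel": [0, 0, 0], "yaw": 2.43},
    {"travel": [0, 0, 0], "yaw": 2.43}
  ]
}}

```text
time: 10.95
eef_pos: [0.4778, 0.0294, 0.1914]
ee_rot: [3.142, 0.0, -0.19]
wrist_force: [1.2, 0.4, 1.3]
finger_gap: 0.0853
grip_force: 0.0
```

```bash
python3 - <<'E'
from h import *
o=readout.get_obs(); im,d=snap('wrist','w3'); print(o['time'],o['eef_pos'],o['ee_rot'],o['joint_vel'])
X,uv=cloud('wrist',d)
for n in ['handle','pivot']:
    print(n,[(np.round(r['at'],4),round(r['score'],2)) for r in models.landmark_of('wrist',n)][:3])
H=X[(X[:,2]>.115)&(X[:,2]<.125)&(abs(X[:,0]-.48)<.03)&(abs(X[:,1]-.03)<.03)]
print('handle',len(H),np.median(H,0),cv2.minEnclosingCircle((H[:,:2]*1000).astype(np.float32)))
print(go([.4775,.029,.077],-.192))
E
```

```text
10.95 [0.4778 0.0294 0.1914] [ 3.1416  0.0005 -0.1898] [ 0.0021 -0.0028 -0.0018  0.0012  0.001   0.0099]
handle [(array([0.4802, 0.0286, 0.0905]), 0.94)]
pivot [(array([0.5744, 0.0159, 0.0962]), 0.6)]
handle 808 [0.4774 0.0295 0.1175] ((476.9835510253906, 29.728971481323242), 9.725600242614746)
(array([-0.004,  0.012,  2.292]), np.float64(0.01))
```

View pics/w3.png

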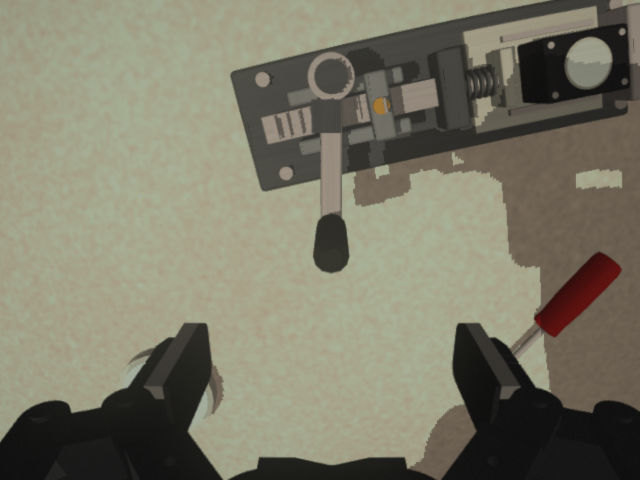

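The handle at (331,242) lies on the tool's centre plane and the lever points straight at the pivot ring at (331,76). I'll descend and grip.

Request:
{"op": "jog_arm", "data": {
  "targets": [
    {"travel": [-0.01, 0, 1.0], "yaw": 0},
    {"travel": [-0.01, 0, 1.9], "yaw": 0},
    {"travel": [-0.01, 0, 2.31], "yaw": 0},
    {"travel": [-0.01, 0, 2.31], "yaw": 0},
    {"travel": [-0.01, 0, 2.31], "yaw": 0}
  ]
}}

```text
time: 11.72
eef_pos: [0.478, 0.0295, 0.0772]
ee_rot: [3.142, -0.002, -0.191]
wrist_force: [-0.3, 0.1, 0.4]
finger_gap: 0.0853
grip_force: 0.0
```

Request:
{"op": "jog_arm", "data": {
  "targets": [
    {"travel": [0, 0, 0], "yaw": 0},
    {"travel": [0, 0, 0], "yaw": 0},
    {"travel": [0, 0, 0], "yaw": 0},
    {"travel": [0, 0, 0], "yaw": 0},
    {"travel": [0, 0, 0], "yaw": 0},
    {"travel": [0, 0, 0], "yaw": 0},
    {"travel": [0, 0, 0], "yaw": 0}
  ],
  "jaw": 255
}}

```text
time: 12.6
eef_pos: [0.4774, 0.0296, 0.0765]
ee_rot: [3.142, -0.0, -0.191]
wrist_force: [-2.3, -0.4, 5.5]
finger_gap: 0.0191
grip_force: 58.5
```

Request:
{"op": "jog_arm", "data": {
  "targets": [
    {"travel": [0.001, -0.05, 0], "yaw": 0.2},
    {"travel": [0.003, -0.095, 0], "yaw": 0.36},
    {"travel": [0.003, -0.095, 0], "yaw": 0.36}
  ]
}}

```text
time: 12.98
eef_pos: [0.4784, 0.0344, 0.0765]
ee_rot: [3.142, -0.0, -0.242]
wrist_force: [-3.1, 0.4, 5.9]
finger_gap: 0.0186
grip_force: 58.6
```

Request:
{"op": "jog_arm", "data": {
  "targets": [
    {"travel": [0.001, -0.04, 0], "yaw": 0.15},
    {"travel": [0.001, -0.04, 0], "yaw": 0.15},
    {"travel": [0.001, -0.04, 0], "yaw": 0.15}
  ]
}}

```text
time: 13.35
eef_pos: [0.4787, 0.0358, 0.0765]
ee_rot: [3.141, 0.0, -0.262]
wrist_force: [-4.2, -4.1, 7.2]
finger_gap: 0.0188
grip_force: 59.0
```

Request:
{"op": "jog_arm", "data": {
  "targets": [
    {"travel": [0.006, 0.152, 0], "yaw": -0.573},
    {"travel": [0.024, 0.303, 0], "yaw": -1.146},
    {"travel": [0.054, 0.452, 0], "yaw": -1.719},
    {"travel": [0.096, 0.598, 0], "yaw": -2.292},
    {"travel": [0.15, 0.74, 0], "yaw": -2.865},
    {"travel": [0.196, 0.844, 0], "yaw": -3.295},
    {"travel": [0.233, 0.911, 0], "yaw": -3.581},
    {"travel": [0.233, 0.911, 0], "yaw": -3.581}
  ]
}}

```text
time: 14.35
eef_pos: [0.4786, -0.011, 0.0765]
ee_rot: [3.141, -0.001, 0.237]
wrist_force: [-1.5, 1.1, 5.4]
finger_gap: 0.0186
grip_force: 59.0
```

Request:
{"op": "jog_arm", "data": {
  "targets": [
    {"travel": [0.001, 0.038, 0], "yaw": -0.143},
    {"travel": [0.002, 0.076, 0], "yaw": -0.286},
    {"travel": [0.002, 0.076, 0], "yaw": -0.286}
  ]
}}

```text
time: 14.72
eef_pos: [0.4795, -0.0144, 0.0765]
ee_rot: [3.142, -0.001, 0.277]
wrist_force: [-0.4, 1.6, 5.7]
finger_gap: 0.0185
grip_force: 59.0
```

Request:
{"op": "jog_arm", "data": {
  "targets": [
    {"travel": [0.001, 0.038, 0], "yaw": -0.143},
    {"travel": [0.001, 0.057, 0], "yaw": -0.215},
    {"travel": [0.001, 0.057, 0], "yaw": -0.215}
  ]
}}

```text
time: 15.1
eef_pos: [0.4802, -0.0167, 0.0764]
ee_rot: [-3.141, -0.0, 0.307]
wrist_force: [-2.3, 4.7, 6.4]
finger_gap: 0.0188
grip_force: 59.1
```

Request:
{"op": "jog_arm", "data": {
  "targets": [
    {"travel": [0.006, -0.152, 0], "yaw": 0.573},
    {"travel": [0.024, -0.303, 0], "yaw": 1.146},
    {"travel": [0.054, -0.452, 0], "yaw": 1.719},
    {"travel": [0.096, -0.598, 0], "yaw": 2.292},
    {"travel": [0.15, -0.74, 0], "yaw": 2.865},
    {"travel": [0.215, -0.879, 0], "yaw": 3.438},
    {"travel": [0.301, -1.025, 0], "yaw": 4.082},
    {"travel": [0.301, -1.025, 0], "yaw": 4.082}
  ]
}}

```text
time: 16.1
eef_pos: [0.4787, 0.0358, 0.0765]
ee_rot: [3.14, 0.0, -0.263]
wrist_force: [-4.8, -5.0, 8.0]
finger_gap: 0.0188
grip_force: 60.2
```

Request:
{"op": "jog_arm", "data": {
  "targets": [
    {"travel": [0, 0, 0], "yaw": 0},
    {"travel": [0, 0, 0], "yaw": 0}
  ]
}}

```text
time: 16.35
eef_pos: [0.4788, 0.0358, 0.0765]
ee_rot: [3.14, 0.0, -0.262]
wrist_force: [-5.0, -3.3, 7.9]
finger_gap: 0.0185
grip_force: 60.2
```

Back at the rest stop; one light stroke so far. Second stroke:

Request:
{"op": "jog_arm", "data": {
  "targets": [
    {"travel": [0.006, 0.152, 0], "yaw": -0.573},
    {"travel": [0.024, 0.303, 0], "yaw": -1.146},
    {"travel": [0.054, 0.452, 0], "yaw": -1.719},
    {"travel": [0.096, 0.598, 0], "yaw": -2.292},
    {"travel": [0.15, 0.74, 0], "yaw": -2.865},
    {"travel": [0.196, 0.844, 0], "yaw": -3.295},
    {"travel": [0.233, 0.911, 0], "yaw": -3.581},
    {"travel": [0.233, 0.911, 0], "yaw": -3.581}
  ]
}}

```text
time: 17.35
eef_pos: [0.4786, -0.0109, 0.0765]
ee_rot: [3.141, -0.0, 0.237]
wrist_force: [-1.3, 1.8, 5.1]
finger_gap: 0.019
grip_force: 60.2
```

Request:
{"op": "jog_arm", "data": {
  "targets": [
    {"travel": [0.001, 0.038, 0], "yaw": -0.143},
    {"travel": [0.002, 0.076, 0], "yaw": -0.286},
    {"travel": [0.002, 0.076, 0], "yaw": -0.286}
  ]
}}

```text
time: 17.73
eef_pos: [0.4795, -0.0144, 0.0765]
ee_rot: [-3.142, -0.0, 0.277]
wrist_force: [-2.1, 2.2, 6.4]
finger_gap: 0.0184
grip_force: 60.2
```

Request:
{"op": "jog_arm", "data": {
  "targets": [
    {"travel": [0.001, 0.038, 0], "yaw": -0.143},
    {"travel": [0.001, 0.057, 0], "yaw": -0.215},
    {"travel": [0.001, 0.057, 0], "yaw": -0.215}
  ]
}}

```text
time: 18.1
eef_pos: [0.4802, -0.0167, 0.0765]
ee_rot: [-3.141, -0.0, 0.307]
wrist_force: [-2.2, 4.0, 6.4]
finger_gap: 0.0183
grip_force: 60.3
```

```bash
python3 - <<'E'
from h import *
for c in ['top','side']:
    snap(c,c+'1'); print([(np.round(r['at'],4),round(r['score'],2)) for r in models.landmark_of(c,'cube_mid')][:4])
im,d=snap('wrist','w4'); X,uv=cloud('wrist',d)
T=X[(X[:,2]>.055)&(X[:,2]<.061)&(abs(X[:,0]-.55)<.04)&(X[:,1]<-.1)&(X[:,1]>-.178)]
print('cube',len(T)); 
if len(T)>50: print(cv2.minAreaRect((T[:,:2]*1000).astype(np.float32)))
E
```

```text
[(array([ 0.553 , -0.1481,  0.0395]), 0.96), (array([ 0.4587, -0.262 ,  0.0191]), 0.71), (array([ 0.5811, -0.3288,  0.0184]), 0.64)]
[(array([ 0.4594, -0.2613,  0.0171]), 0.87), (array([ 0.5791, -0.3267,  0.0199]), 0.7), (array([ 0.5513, -0.1475,  0.0339]), 0.61)]
cube 1589
((543.2318115234375, -123.31133270263672), (37.90760803222656, 15.365839958190918), 29.81082534790039)
```

View pics/w4.png

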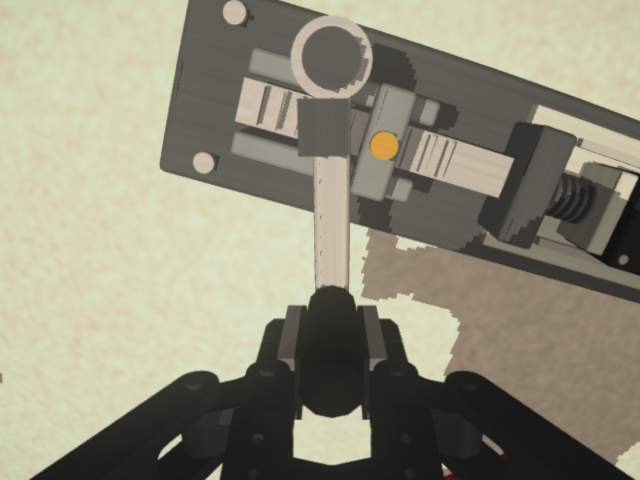

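Request:
{"op": "jog_arm", "data": {
  "targets": [
    {"travel": [0.006, -0.152, 0], "yaw": 0.573},
    {"travel": [0.024, -0.303, 0], "yaw": 1.146},
    {"travel": [0.054, -0.452, 0], "yaw": 1.719},
    {"travel": [0.096, -0.598, 0], "yaw": 2.292},
    {"travel": [0.15, -0.74, 0], "yaw": 2.865},
    {"travel": [0.215, -0.879, 0], "yaw": 3.438},
    {"travel": [0.301, -1.025, 0], "yaw": 4.082},
    {"travel": [0.301, -1.025, 0], "yaw": 4.082}
  ]
}}

```text
time: 19.35
eef_pos: [0.4787, 0.0358, 0.0765]
ee_rot: [3.14, 0.001, -0.263]
wrist_force: [-5.9, -4.4, 7.6]
finger_gap: 0.0188
grip_force: 61.0
```

Request:
{"op": "jog_arm", "data": {
  "targets": [
    {"travel": [0, 0, 0], "yaw": 0},
    {"travel": [0, 0, 0], "yaw": 0}
  ]
}}

```text
time: 19.6
eef_pos: [0.4788, 0.0358, 0.0765]
ee_rot: [3.14, 0.001, -0.262]
wrist_force: [-5.3, -4.0, 7.2]
finger_gap: 0.0188
grip_force: 60.9
```

The pad at (600,215) is now against the cube, and the spring at (572,195) is still loose. Third stroke, feeling carefully:

Request:
{"op": "jog_arm", "data": {
  "targets": [
    {"travel": [0.006, 0.152, 0], "yaw": -0.573},
    {"travel": [0.024, 0.303, 0], "yaw": -1.146},
    {"travel": [0.054, 0.452, 0], "yaw": -1.719},
    {"travel": [0.096, 0.598, 0], "yaw": -2.292},
    {"travel": [0.15, 0.74, 0], "yaw": -2.865},
    {"travel": [0.196, 0.844, 0], "yaw": -3.295},
    {"travel": [0.233, 0.911, 0], "yaw": -3.581},
    {"travel": [0.233, 0.911, 0], "yaw": -3.581}
  ]
}}

```text
time: 20.6
eef_pos: [0.4784, -0.01, 0.0765]
ee_rot: [-3.14, -0.0, 0.237]
wrist_force: [-2.4, 7.1, 8.2]
finger_gap: 0.0186
grip_force: 61.2
```

Request:
{"op": "jog_arm", "data": {
  "targets": [
    {"travel": [0.001, 0.038, 0], "yaw": -0.143},
    {"travel": [0.002, 0.076, 0], "yaw": -0.286},
    {"travel": [0.002, 0.076, 0], "yaw": -0.286}
  ]
}}

```text
time: 20.98
eef_pos: [0.4792, -0.0134, 0.0765]
ee_rot: [-3.139, -0.0, 0.277]
wrist_force: [-2.9, 8.7, 8.4]
finger_gap: 0.0188
grip_force: 61.3
```

Force is clearly higher (8.7 N against about 2 N), so this is the tightening stroke. I'll finish it at the stop.

Request:
{"op": "jog_arm", "data": {
  "targets": [
    {"travel": [0.001, 0.038, 0], "yaw": -0.143},
    {"travel": [0.001, 0.057, 0], "yaw": -0.215},
    {"travel": [0.001, 0.076, 0], "yaw": -0.215},
    {"travel": [0.001, 0.076, 0], "yaw": -0.215}
  ]
}}

```text
time: 21.48
eef_pos: [0.4801, -0.0165, 0.0764]
ee_rot: [-3.139, 0.0, 0.307]
wrist_force: [-2.9, 11.9, 9.5]
finger_gap: 0.0184
grip_force: 61.5
```

Request:
{"op": "jog_arm", "data": {
  "targets": [
    {"travel": [0.006, -0.152, 0], "yaw": 0.573},
    {"travel": [0.024, -0.303, 0], "yaw": 1.146},
    {"travel": [0.054, -0.452, 0], "yaw": 1.719},
    {"travel": [0.096, -0.598, 0], "yaw": 2.292},
    {"travel": [0.15, -0.74, 0], "yaw": 2.865},
    {"travel": [0.215, -0.879, 0], "yaw": 3.438},
    {"travel": [0.301, -1.042, 0], "yaw": 4.082},
    {"travel": [0.301, -1.042, 0], "yaw": 4.082}
  ]
}}

```text
time: 22.48
eef_pos: [0.4787, 0.0358, 0.0765]
ee_rot: [3.14, 0.001, -0.262]
wrist_force: [-5.2, -3.4, 8.3]
finger_gap: 0.0182
grip_force: 61.6
```

```bash
python3 - <<'E'
from h import *
snap('side','s2'); im=cv2.imread('pics/s2.png')[200:350,250:400]; cv2.imwrite('pics/s2c.png',cv2.resize(im,(600,600),interpolation=cv2.INTER_CUBIC))
im,d=snap('wrist','w5');print(readout.get_obs()['eef_pos'],readout.get_obs()['wrist_force'])
E
```

```text
[0.4787 0.0358 0.0765] [-5.0397 -2.2783  7.9087]
```

View pics/w5.png

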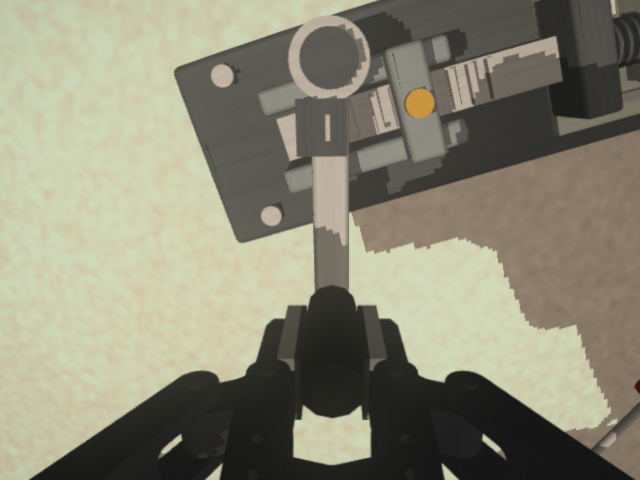

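The lever is at its rest stop. I'll release, back off and inspect the clamp.

Request:
{"op": "jog_arm", "data": {
  "targets": [
    {"travel": [0, 0.01, 0], "yaw": 0},
    {"travel": [0, 0.01, 0], "yaw": 0},
    {"travel": [0, 0.01, 0], "yaw": 0},
    {"travel": [0, 0.01, 0], "yaw": 0},
    {"travel": [0, 0.01, 0], "yaw": 0}
  ],
  "jaw": 0
}}

```text
time: 23.2
eef_pos: [0.479, 0.0356, 0.0761]
ee_rot: [-3.142, -0.0, -0.262]
wrist_force: [0.6, -0.2, -0.5]
finger_gap: 0.0855
grip_force: 0.0
```

Request:
{"op": "jog_arm", "data": {
  "targets": [
    {"travel": [0, 0.01, -0.8], "yaw": 0},
    {"travel": [0, 0.01, -1.9], "yaw": 0},
    {"travel": [0, 0.5, -2.7], "yaw": 0},
    {"travel": [0, 1.5, -2.8], "yaw": 0},
    {"travel": [0, 2.4, -2.8], "yaw": 0},
    {"travel": [0, 2.4, -2.8], "yaw": 0},
    {"travel": [0, 2.4, -2.8], "yaw": 0},
    {"travel": [0, 2.4, -2.8], "yaw": 0}
  ]
}}

```text
time: 24.2
eef_pos: [0.4481, -0.0794, 0.2161]
ee_rot: [-3.141, 0.0, -0.261]
wrist_force: [-0.0, -0.3, -0.4]
finger_gap: 0.0854
grip_force: 0.0
```

```bash
python3 - <<'E'
from h import *
im,d=snap('wrist','w6');o=readout.get_obs();print(o['time'],o['eef_pos'],o['wrist_force'])
X,uv=cloud('wrist',d)
def rect(lo,hi,y0,y1):
    m=(X[:,2]>lo)&(X[:,2]<hi)&(abs(X[:,0]-.552)<.04)&(X[:,1]>y0)&(X[:,1]<y1); P=X[m]; print(len(P),np.median(P[:,2]),P[:,1].min(),P[:,1].max(),cv2.minAreaRect((P[:,:2]*1000).astype(np.float32)))
rect(.055,.061,-.185,-.11); rect(.049,.0545,-.21,-.1785)
H=X[(X[:,2]>.112)&(X[:,2]<.125)&(abs(X[:,0]-.48)<.03)&(abs(X[:,1]-.03)<.04)]
h=(np.array(cv2.minEnclosingCircle((H[:,:2]*1000).astype(np.float32))[0])/1000); print('handle',h)
q=h-np.array([.5707,.0111]); print('vise angle',np.degrees(np.arctan2(q[1],q[0]))+88.34-360)
E
```

```text
24.25 [ 0.448  -0.0795  0.2161] [-0.1795 -0.1504 -0.607 ]
5455 0.05814444043686486 -0.1795533176901834 -0.12269367920847847 ((550.581298828125, -151.05079650878906), (40.27145004272461, 56.1468620300293), 1.5447430610656738)
2010 0.05190273757602131 -0.19967761231677866 -0.179372666473173 ((546.0496215820312, -189.54934692382812), (20.3024959564209, 47.727149963378906), 89.91092681884766)
handle [0.4779 0.0345]
vise angle -105.78517972351463
```

View pics/w6.png

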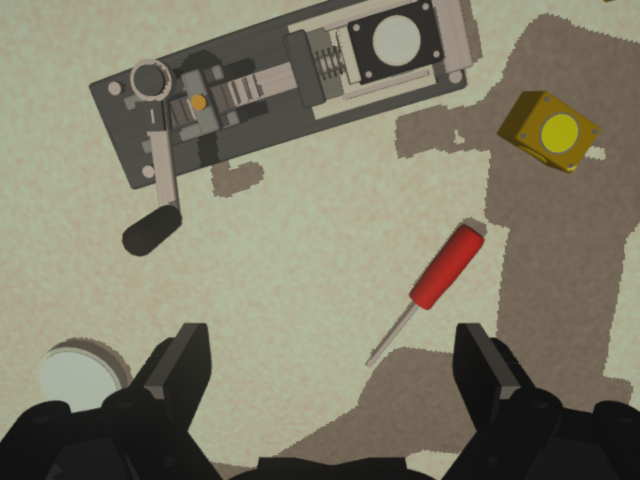

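The view shows the cube (397,38) against the fixed jaw (453,33), with the handle (150,230) free at rest. Next I'll measure the spring compression against the first view as a check on tightness.

```bash
python3 - <<'E'
from h import *
def pts(n,k):
    d=np.load(f'pics/{n}_d.npy'); v,u=np.nonzero(d>0)
    p=cv2.undistortPoints(np.c_[u,v].astype(float)[:,None],k['mtx'],k['dist'])[:,0]; z=d[v,u][:,None]
    return (np.c_[p*z,z]-k['t'])@k['R']
k6={a:np.array(b) for a,b in vision.get_calibration('wrist').items()}; k0=dict(np.load('pics/w0k.npz'))
for n,k in [('w0',k0),('w6',k6)]:
    X=pts(n,k); X[:,0]+=.029*(X[:,1]+.148)
    for off in (-.016,.0,.016):
        prof=[]
        for y in np.arange(-.125,-.03,.003):
            s=X[(abs(X[:,0]-.5512-off)<.005)&(abs(X[:,1]-y)<.0015)]
            prof.append((int(round(-y*1000)),int(round(np.percentile(s[:,2],90)*1000)) if len(s) else -1))
        print(n,off,' '.join(f'{a}:{b}' for a,b in prof))
E
```

```text
w0 -0.016 125:20 122:19 119:20 116:19 113:19 110:19 107:19 104:45 101:53 98:52 95:52 92:19 89:19 86:20 83:13 80:13 77:13 74:13 71:51 68:52 65:52 62:52 59:52 56:51 53:-1 50:14 47:13 44:13 41:13 38:14 35:46 32:49
w0 0.0 125:19 122:20 119:19 116:19 113:19 110:19 107:19 104:19 101:53 98:53 95:53 92:48 89:47 86:48 83:48 80:47 77:47 74:48 71:51 68:52 65:52 62:52 59:52 56:51 53:37 50:37 47:37 44:37 41:37 38:37 35:37 32:37
w0 0.016 125:19 122:19 119:19 116:19 113:19 110:19 107:19 104:18 101:52 98:53 95:53 92:19 89:19 86:19 83:18 80:13 77:13 74:13 71:51 68:52 65:52 62:52 59:52 56:52 53:-1 50:13 47:13 44:13 41:13 38:13 35:38 32:48
w6 -0.016 125:58 122:53 119:53 116:53 113:19 110:19 107:19 104:19 101:19 98:19 95:51 92:52 89:52 86:52 83:52 80:51 77:13 74:13 71:13 68:13 65:13 62:13 59:13 56:13 53:13 50:13 47:13 44:13 41:13 38:13 35:46 32:49
w6 0.0 125:59 122:56 119:53 116:53 113:48 110:47 107:48 104:48 101:46 98:48 95:51 92:52 89:52 86:52 83:52 80:51 77:37 74:37 71:37 68:37 65:37 62:37 59:37 56:37 53:37 50:41 47:37 44:41 41:41 38:37 35:41 32:41
w6 0.016 125:59 122:57 119:53 116:52 113:19 110:19 107:19 104:19 101:19 98:19 95:52 92:52 89:52 86:52 83:52 80:51 77:13 74:13 71:13 68:13 65:13 62:13 59:13 56:13 53:13 50:13 47:13 44:13 41:13 38:13 35:39 32:48
```

```bash
python3 -c "
from h import *
print(order.hand_in())"
```

```text
the job is handed in; nothing more can be done
None
```

I clamped the filter cube upright against the fixed jaw in three full strokes, the third clearly firmer at about 9 N against 2 N before. The handle is back at its rest stop and released, and the job is handed in; no verdict came back, and I judged the clamp tight from that force and about 3 mm of spring compression.

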